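# Shut the balance's draught shield and tare it

### The arm

A 6-joint arm with a two-finger parallel gripper is mounted at the origin on the work surface. World frame = base frame: x ahead of the robot, y to its left, z up, the work surface at z = 0. Lengths are in m, angles in rad, forces in N, time in s.
With the tool pointing down it reaches from about 0.425 to 0.95 m from the base axis. Payload 3.5 kg.
Tool frame: the origin (TCP) lies at the very end of the fingers, on their centre line; the grasp point (between the pads) lies ctrl.grip_point_offset behind it (ctrl.grip_point_offset is the distance from the TCP to the grasp point, in m); z points along the fingers, y is the direction in which the jaws open and shut (so a half turn about z gives the same grasp; the last joint's range is limited). The gripper opens to 85 mm and grips with 20 to 120 N. Pads are 22 mm wide; open, the fingers measure 114 mm over their backs; the gripper's body (76 mm by 85 mm) begins 54 mm behind the grasp point. The pads swing forward as they close: fully open they stand 13 mm farther back than shut.
Start: joints at [-1.351, 0.286, 1.577, -0, 1.279, -0.15], TCP at [0.244, -0.629, 0.231] pointing down, gripper open.
Joint ranges: [-2.77, 2.77], [-0.9, 2.22], [0.21, 2.48], [-1.53, 4.67], [0.24, 2.81], [-2.84, 2.84]. Speed limits (rad/s): [2.79, 2.79, 3.14, 3.14, 3.14, 3.14].

### API

Orientations are given as a unit quaternion [x, y, z, w].
In Python, from plant import telemetry, imaging, ticket, finder, ctrl gives the robot as it stands. The module is installed in compiled form; this text tells all that it offers.
- The arm moves only by the shell command python3 -m crank 'ROWS' [FORCE]. ROWS is JSON, a list of rows, each a list of 7 numbers: the shift along the tool's x, y, z scaled (see below), then the turn, a rotation vector about the tool's x, y, z scaled (see below), then the opening, from 0 (shut) to 1 (fully open). A call has 1 to 12 rows; each row is the pose to reach, as a shift and turn from the pose commanded when the call began, along the tool's axes at that moment; what a row does not reach only later rows make up. The controller multiplies each number of a shift by 0.15 m and each number of a turn by 90 degrees. A row lasts 1/10 s, in which the tool goes at most 50 mm and 8.59 degrees, less where a joint would pass 70% of its speed; a pose out of reach is approached as far as the arm can. A call with a number of a shift or a turn outside -1 to 1 is refused whole. A call with a gripper value outside its range is refused whole. The fingers move at their own pace and stop on an object; FORCE is the grip in N (left out, the last holds). Time passes only in rows, so rows that repeat a pose let the fingers close. It gives the time, the measured TCP pose, the force and the opening at its end, in the units of the state.
- telemetry.get_state(): the state, without advancing time (a new reading comes with each control period).
- imaging.read_camera(name): name is "side" or "top" or "wrist"; returns a dict with "pixels" (480x640x3 uint8, red, green, blue), "vfov" (degrees; the focal length in pixels is half the picture's height over the tangent of half this angle, whatever the lens; pixels are square), "cx", "cy" (the principal point, pixels), "distortion" ([k1, k2, p1, p2, k3] as OpenCV has them; the pictures are not rectified), "rvec" (rotation vector, rad) and "tvec" (3), from world to camera coordinates, as OpenCV has them. Camera axes: x right, y down, z forward; pixel columns grow to the right and rows downward; lengths in m; the calibration is good to about 2 mm. A picture is of the moment at which its call begins. There is no depth.
- ticket.sign_off(): hands the job in, once; it reports no verdict.
Trained networks look in a picture, given as the dict that the camera call returned (one of the last four; its "shot" number tells which), for a name from the list of things; names that differ only in an ending like _2 or _b are one class to them, and where a whole thing is asked for, a point or a joint stands for the part that bears it (a point fixed in the world has none). Each returns a list of dicts, best first, with "confidence" (0 to 1); they miss things now and then, are a little off and sometimes report something else, mostly with a low value. They report only what shows in the picture. A call takes as long as a camera call. They do not tell look-alikes from the thing itself.
- finder.masks_of(label, picture): "pixels" (480x640 bool, what is visible of it) and "extent" ([left, top, right, bottom] in pixels, round what is visible of it).
- finder.pinpoint(label, picture): "location" ([row, column] in pixels: a listed point, or the origin of a listed thing).
The state is a dict: "time": time; "qpos": joint angles; "dq": joint speeds; "joint_efforts": joint torques, N m; "eef_pos": TCP position; "tcp_rot": TCP orientation; "contact_force": force on the tool from outside, world axes, zero at the start; "wrist_torque": the same for the moment, N m; "opening": opening from 0.0 (shut) to 1.0 (fully open).
Only numpy, scipy, OpenCV 4.12 (cv2) and the standard library are available. Lean on these libraries where they do the work, as an engineer would, in place of code of your own. Each camera call takes 0.05 s, during which the arm holds its last target.

### The job

The laboratory balance stands with its draught shield open. With the fingertips, push the shield's top cover and its side door fully shut (in either order), then press the wide tare key down and let it go. Leave the small round standby key alone, and do not disturb the vial on the pan or anything standing around the balance.

Things in the scene. Friction and masses are not known exactly. Their poses are not given: they have to be found in the camera images.
- balance: White laboratory balance fixed to the bench, 270 (x) by 200 (y) mm, body 65 mm high. Origin: centre of its underside, on the bench. Its x axis points from its front (key side, nearest the robot) to its rear, y to its left, z up. On the body stands a clear rectangular weighing chamber: x -30 to 125 mm, y -85 to 85 mm, z 65 to 130 mm, so its front wall is 65 mm behind the keys' centres. Its left wall is the sliding side door and its roof the sliding top cover.
- cover (a joint): Top cover of the chamber, a clear sheet with grey frame, 155 by 174 mm, 6 mm thick, upper face 136 mm above the bench. It slides level along the balance's x: 0 m = fully shut (end stop), grows as it is pushed to the rear (open), at most 0.1. It stays where it is left; about 1.2 N moves it slowly.
- cover_tab (a point): Centre of the upright rear face (towards the balance's +x) of the black wedge-shaped push tab near the cover's front edge: 60 mm wide (y), 136 to 156 mm above the bench, its front sloping down forwards over 25 mm (not for gripping). This point is 146 mm above the bench, at x = -5 mm of the balance when shut. Pushing this face towards the balance's -x shuts the cover. Axes as the balance.
- door (a joint): Left side door of the chamber, a clear upright sheet with grey frame, 155 mm long, 60 mm high, outer face at y = 91 mm of the balance. It slides level along the balance's x: 0 m = fully shut (end stop), grows as it is pushed to the rear (open), at most 0.1. It stays where it is left; about 1.2 N moves it slowly.
- door_tab (a point): Centre of the upright rear face (towards the balance's +x) of the black wedge-shaped push tab on the door's outside near its front edge: y = 91 to 123 mm of the balance, 86 to 122 mm above the bench, its front sloping to the door over 25 mm. This point is at y = 107 mm, 104 mm up, x = -5 mm when shut. Pushing this face towards the balance's -x shuts the door. Axes as the balance.
- tare (a joint): Tare key: 0 m = up, grows as it is pressed, 0.005 = fully down. Spring: about 2 N to start, 4.5 N fully down; it comes up by itself.
- tare_top (a point): Centre of the top face of the tare key, the wide white rectangular key at the right of the panel on the balance's front, 46 (y) by 24 (x) mm, 81 mm above the bench when up, 8 mm proud of its panel.
- standby (a joint): Standby key, not to be pressed: 0 m = up, grows as it is pressed, 0.005 = fully down.
- standby_top (a point): Centre of the top face of the standby key, the small round white key, 18 mm across, at the left of the same panel, 100 mm from the tare key; 81 mm above the bench.
- vial: Small clear glass vial with black cap, 24 mm across, 36 mm high, standing loose on the round pan inside the chamber (pan 77 mm above the bench). Origin: centre of its underside.
- beaker: Empty clear beaker, 68 mm across, 85 mm high, on the bench to the left of the balance. Origin: centre of its underside.
- reagent: Amber bottle, 60 mm across, 115 mm high, on the bench to the right of the balance. Origin: centre of its underside.
- jar: White jar with black lid, 60 mm across, 70 mm high, on the bench, left of the balance's rear. Origin: centre of its underside.
- dish: Shallow white dish, 80 mm across, 14 mm high, on the bench to the right of the balance's front. Origin: centre of its underside.
- spatula: Spatula, 160 mm long, lying on the bench along the left side of the balance, below the door. Origin: under its middle.
Mind the look-alikes: they are no part of the job. Of the things that look like the spatula, the middle-sized one is meant.

How it is judged:
On the way, in this order (a step that is already met when the one before it is completed fails the run):
1. the top cover and the side door are both fully shut (value of joint each of cover, door below 0.004 m), for 0.2 s.
2. then the tare key is pressed down (value of joint tare above 0.003 m), for 0.05 s.
At the end, for the whole second after the job is handed in: Cover and door within 4 mm of fully shut, both keys up (within 1.5 mm), vial and bystanders at rest within 15 mm of where they stood (all of step 1 and value of joint each of tare, standby below 0.0015 m and distance of each of vial, beaker, reagent, jar, dish, spatula from where it was at the start of the episode below 0.015 m and linear speed of each of vial, beaker, reagent, jar, dish, spatula below 0.02 m/s); the robot touches nothing.
It fails at once if the standby key is pressed (over 2 mm) (value of joint standby above 0.002 m).
It fails at once if the vial is moved or lifted by over 15 mm, or tipped (distance of vial from where it was at the start of the episode above 0.015 m or angle between vial's own z axis and vertical above 0.4 rad).
It fails at once if a thing beside the balance is moved or lifted by over 15 mm, or tipped (distance of any of beaker, reagent, jar, dish, spatula from where it was at the start of the episode above 0.015 m or angle between any of beaker, reagent, jar, dish's own z axis and vertical above 0.4 rad).
It also fails if it takes over 56 s, if anything falls off the work surface, if the arm or the gripper's body presses on something with over 40 N, if the wrist force passes 120 N, or if a joint passes its speed limit or range.

## Working session

There is one attempt and no reset: what is moved stays moved. The work goes in short steps, Python scripts to look and compute and a shell command to move; the robot and the scene stay as the last step left them, time stands still between calls to the robot, and variables do not carry over. Pictures are saved under pics/ and viewed, and the job is handed in when it is done.

```bash
mkdir -p pics
cat > h.py <<'E'
import numpy as np, cv2
from plant import telemetry, imaging, ticket, finder, ctrl
def K(p):
    f=240/np.tan(np.radians(p['vfov'])/2)
    return np.array([[f,0,p['cx']],[0,f,p['cy']],[0,0,1.]])
def save(p,n): cv2.imwrite('pics/'+n,p['pixels'][:,:,::-1])
def atz(p,rc,z):
    u=cv2.undistortPoints(np.array([[[rc[1],rc[0]]]],float),K(p),np.array(p['distortion'],float))[0,0]
    R=cv2.Rodrigues(np.array(p['rvec'],float))[0];t=np.array(p['tvec'],float)
    c=-R.T@t;d=R.T@np.array([u[0],u[1],1]);return c+d*(z-c[2])/d[2]
def proj(p,X):
    return cv2.projectPoints(np.array(X,float).reshape(-1,3),np.array(p['rvec'],float),np.array(p['tvec'],float),K(p),np.array(p['distortion'],float))[0][:,0]
E
python3 - <<'E'
from h import *
print(telemetry.get_state(), ctrl.grip_point_offset)
for n in ['top','side']:
    p=imaging.read_camera(n); save(p,n+'0.png')
    R=cv2.Rodrigues(np.array(p['rvec'],float))[0]; print(n,'cam',-R.T@np.array(p['tvec']),p['vfov'])
    for l,z in [('balance',0),('cover_tab',.146),('door_tab',.104),('tare_top',.081),('standby_top',.081),('vial',.077),('beaker',0),('reagent',0),('jar',0),('dish',0),('spatula',0)]:
        for d in finder.pinpoint(l,p): print(l,np.round(d['location'],1),round(d['confidence'],2),np.round(atz(p,d['location'],z),3))
E
```

```text
{'time': 0.0, 'qpos': array([-1.35099841e+00,  2.87226913e-01,  1.57816747e+00, -1.70640032e-05,
        1.27858268e+00, -1.49992957e-01]), 'dq': array([ 1.43295261e-03,  7.66802683e-04, -1.19936946e-03,  1.52027622e-05,
        5.68962499e-05,  7.84951811e-04]), 'joint_efforts': array([ 1.02659858e-03, -4.05977511e+01, -2.92628235e+01, -5.55326051e-05,
        5.79300613e-03,  3.50890602e-06]), 'eef_pos': array([ 0.2438437 , -0.62871971,  0.22991149]), 'tcp_rot': array([ 9.82954327e-01,  1.83846048e-01, -4.97648567e-05, -1.19119352e-03]), 'contact_force': array([-0.26124407,  0.15846197,  0.56413782]), 'wrist_torque': array([ 0.07451971, -0.01197105, -0.0232651 ]), 'opening': 0.997135216501828} 0.0187
top cam [0.33729812 0.03924965 1.06191658] 57.58653950905254
balance [229.6 344.2] 0.86 [ 0.559 -0.022  0.   ]
cover_tab [188.4 356.5] 0.76 [ 0.621 -0.039  0.146]
cover_tab [266.6 353.2] 0.42 [ 0.449 -0.033  0.146]
door_tab [192.4 305.4] 0.65 [0.622 0.074 0.104]
tare_top [265.2 352.5] 0.75 [ 0.46  -0.037  0.081]
standby_top [230. 344.] 0.75 [ 0.541 -0.017  0.081]
standby_top [256. 312.
[... 627 characters left out ...]
 0.45 [ 0.699 -0.041  0.   ]
cover_tab [198.  294.1] 0.72 [ 0.627 -0.026  0.146]
door_tab [243.7 270.5] 0.6 [0.626 0.078 0.104]
tare_top [244.6 377.3] 0.56 [ 0.45  -0.033  0.081]
standby_top [236.7 409.5] 0.73 [ 0.399 -0.085  0.081]
standby_top [268.9 344.9] 0.5 [0.481 0.062 0.081]
vial [223.9 312.6] 0.6 [ 0.597 -0.048  0.077]
beaker [343.7 260.2] 0.82 [0.574 0.222 0.   ]
reagent [211.3 353. ] 0.89 [ 0.574 -0.236  0.   ]
jar [306.9 196.2] 0.69 [0.729 0.194 0.   ]
jar [225.8 315.1] 0.46 [ 0.633 -0.142  0.   ]
dish [237.5 405.6] 0.65 [ 0.427 -0.187  0.   ]
spatula [429.3 354.3] 0.77 [0.365 0.308 0.   ]
spatula [377.7 155.3] 0.69 [0.695 0.355 0.   ]
spatula [303.7 265.3] 0.6 [0.614 0.132 0.   ]
```

View pics/top0.png

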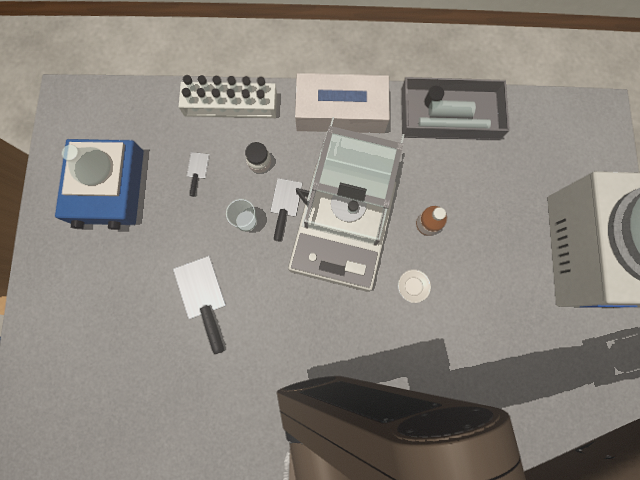

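View pics/side0.png

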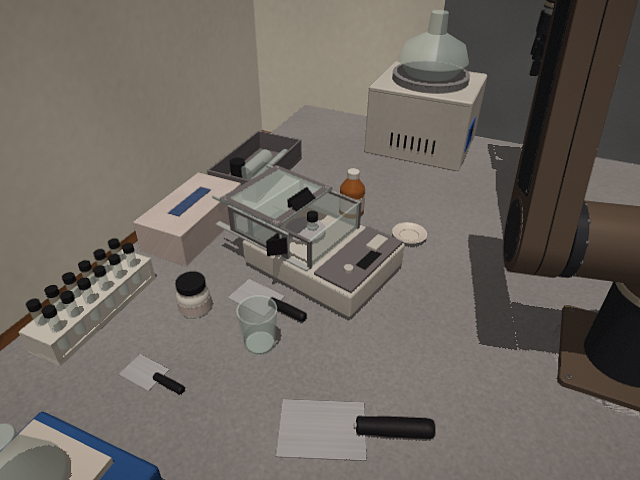

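Run:
```python
import cv2,numpy as np
a=cv2.imread('pics/top0.png')[150:310,240:460]; b=cv2.imread('pics/side0.png')[150:320,190:450]
cv2.imwrite('pics/crop_t.png',cv2.resize(a,None,fx=3.6,fy=3.6,interpolation=cv2.INTER_CUBIC)); cv2.imwrite('pics/crop_s.png',cv2.resize(b,None,fx=3,fy=3,interpolation=cv2.INTER_CUBIC))
```

```text
(no output)
```

View pics/crop_t.png

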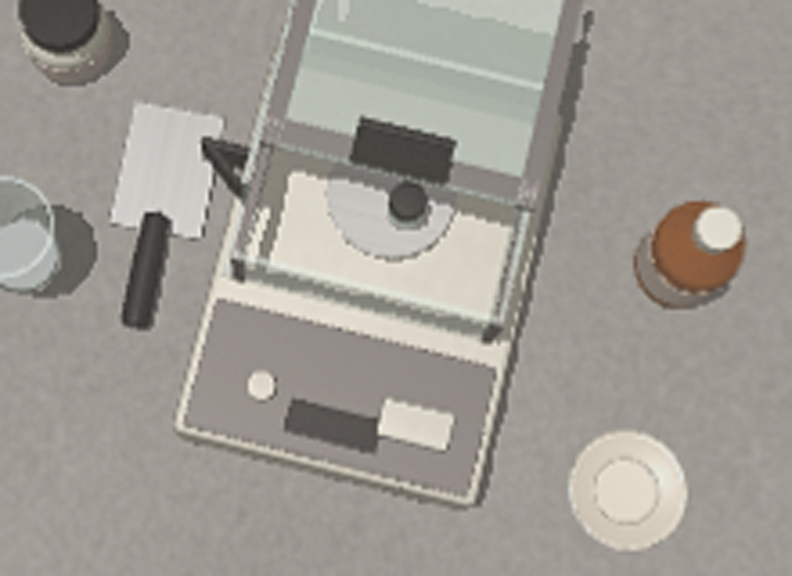

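View pics/crop_s.png

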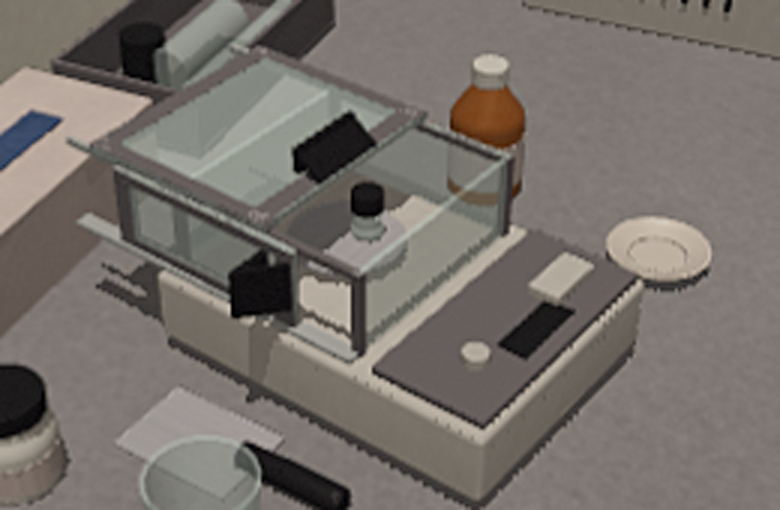

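```bash
cat > fit.py <<'E'
from h import *
from scipy.optimize import least_squares
P={n:imaging.read_camera(n) for n in ['top','side']}
obs=[('top',(290,268.9),(-.135,.1,.065)),('top',(371.1,288.9),(-.135,-.1,.065)),
('side',(351,296.7),(-.135,.1,.065)),('side',(403.3,245),(-.135,-.1,.065)),
('top',(355.3,267.8),'t'),('top',(312.5,257),'s'),('side',(190+561/3,150+275/3),'t'),('side',(190+475/3,150+352/3),'s'),
('top',(356.5,188.4),'c'),('side',(294.1,198),'c'),('top',(305.4,192.4),'d'),('side',(270.5,243.7),'d')]
def W(v,X):
    c,s=np.cos(v[2]),np.sin(v[2]);return [v[0]+c*X[0]-s*X[1],v[1]+s*X[0]+c*X[1],X[2]]
def loc(v,X):
    return {'t':(-.095,v[3]-.1,.081),'s':(-.095,v[3],.081),'c':(-.005+v[4],0,.146),'d':(-.005+v[5],.107,.104)}[X] if isinstance(X,str) else X
def res(v): return np.concatenate([proj(P[n],W(v,loc(v,X)))[0]-px for n,px,X in obs])
r=least_squares(res,[.56,-.02,-.25,.06,.07,.07],loss='soft_l1',x_scale=.01);v=r.x
E
python3 - <<'E'
from fit import *
print(v.round(4));print(res(v).reshape(-1,2).round(1))
for k in 'tscd': print(k,np.round(W(v,loc(v,k)),4))
for n in P:
    im=P[n]['pixels'][:,:,::-1].copy();im=cv2.resize(im,None,fx=3,fy=3,interpolation=cv2.INTER_CUBIC)
    def ln(pts,col):
        q=proj(P[n],[W(v,p) for p in pts]);cv2.polylines(im,[((q+.5)*3).astype(int)],True,col,1)
    for z in(0,.065): ln([(-.135,-.1,z),(-.135,.1,z),(.135,.1,z),(.135,-.1,z)],(0,0,255))
    for z in(.065,.13): ln([(-.03,-.085,z),(-.03,.085,z),(.125,.085,z),(.125,-.085,z)],(0,255,0))
    c=v[4]-.005; ln([(c,-.03,.136),(c,.03,.136),(c,.03,.156),(c,-.03,.156)],(255,0,255))
    c=v[5]-.005; ln([(c,.091,.086),(c,.123,.086),(c,.123,.122),(c,.091,.122)],(255,0,255))
    for k in 'ts':
        a=loc(v,k);ln([(a[0]-.012,a[1]-.023,.081),(a[0]-.012,a[1]+.023,.081),(a[0]+.012,a[1]+.023,.081),(a[0]+.012,a[1]-.023,.081)],(255,0,0))
    o=(270*3-90,130*3) if n=='top' else (210*3,150*3)
    cv2.imwrite('pics/ov_%s.png'%n,im[o[1]:o[1]+520,o[0]:o[0]+640])
E
```

```text
[ 0.5584 -0.017  -0.231   0.0508  0.0722  0.0483]
[[-2.6  0.3]
 [ 1.2  2.1]
 [-0.5  0.4]
 [ 2.6 -2.3]
 [ 0.  -0.1]
 [-0.  -0.2]
 [-0.5 -0.6]
 [-0.3 -0.4]
 [-3.1 -1.3]
 [ 2.9 -1.3]
 [-1.5 -1.4]
 [ 0.8 -0.1]]
t [ 0.4547 -0.0431  0.081 ]
s [0.4776 0.0542 0.081 ]
c [ 0.6239 -0.0324  0.146 ]
d [0.625  0.0772 0.104 ]
```

View pics/ov_top.png

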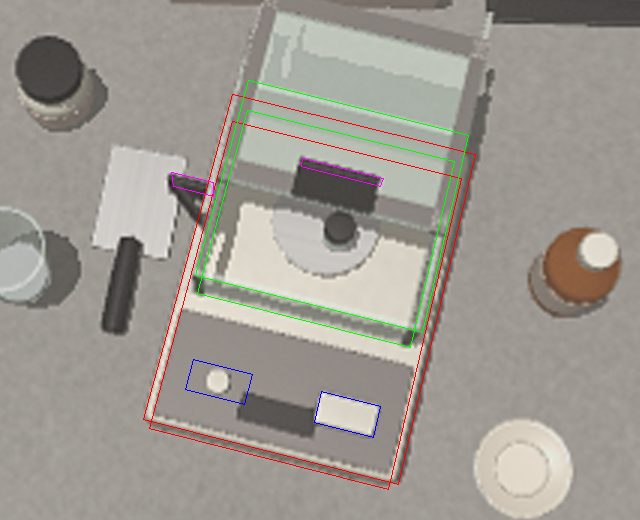

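View pics/ov_side.png

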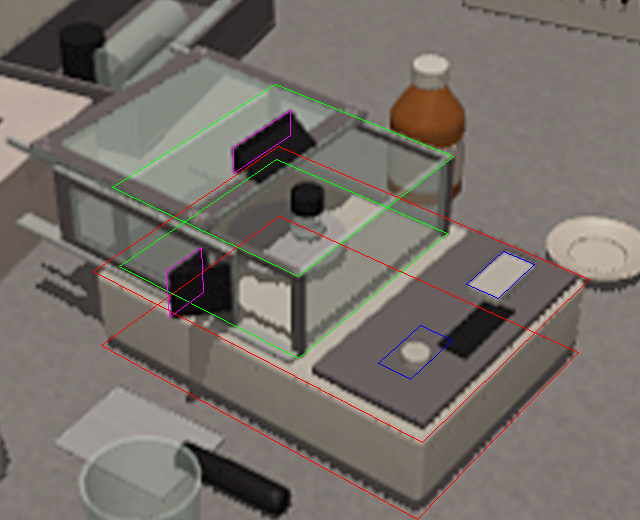

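```bash
cat > plan.py <<'E'
from h import *
from scipy.spatial.transform import Rotation as Ro
v=np.array([ 0.5584,-0.017,-0.233,0.0508,0.0722,0.0483])
def W(x,y,z):
    c,s=np.cos(v[2]),np.sin(v[2]);return np.array([v[0]+c*x-s*y,v[1]+s*x+c*y,z])
def B(p):
    c,s=np.cos(v[2]),np.sin(v[2]);d=np.array(p[:2])-v[:2];return np.array([c*d[0]+s*d[1],-s*d[0]+c*d[1],p[2]])
a=np.pi/2+v[2]
Rt=Ro.from_matrix(np.array([[np.cos(a),np.sin(a),0],[np.sin(a),-np.cos(a),0],[0,0,-1]]))
def go(*pts):
    s=telemetry.get_state();R=Ro.from_quat(s['tcp_rot'])
    print('bal pos',B(s['eef_pos']).round(4),'F',s['contact_force'].round(1),'t',s['time'],'open',round(s['opening'],2))
    for p in pts:
        w=W(*p);d=R.inv().apply(w-s['eef_pos'])/.15
        t=(R.inv()*Rt).as_rotvec()/(np.pi/2);print(p,w.round(3),'row',d.round(3),t.round(4))
E
python3 - <<'E'
from plan import *
p=imaging.read_camera('wrist');save(p,'w0.png');s=telemetry.get_state()
R=cv2.Rodrigues(np.array(p['rvec'],float))[0];c=-R.T@np.array(p['tvec'],float)
T=Ro.from_quat(s['tcp_rot']);print('cam in tool',T.inv().apply(c-s['eef_pos']))
go((.095,0,.2))
E
```

```text
cam in tool [ 0.07721581  0.00053652 -0.14249807]
bal pos [-0.1645 -0.6684  0.2313] F [-0.4 -0.7  0.8] t 1.35 open 1.0
(0.095, 0, 0.2) [ 0.651 -0.039  0.2  ] row [ 3.952 -2.69   0.209] [ 0.     -0.     -0.6162]
```

```bash
python3 -m crank '[[0.25,-0.17,0,0,0,-0.09,0],[0.5,-0.34,0,0,0,-0.18,0],[0.75,-0.51,0,0,0,-0.27,0],[1,-0.68,0,0,0,-0.36,0],[1,-0.68,0,0,0,-0.45,0],[1,-0.68,0,0,0,-0.54,0],[1,-0.68,0,0,0,-0.616,0],[1,-0.68,0,0,0,-0.616,0]]' 60; python3 -c "
from plan import *
go((.095,0,.2))"
```

```text
time: 2.15
eef_pos: [0.3471, -0.4799, 0.2315]
tcp_rot: [0.785, 0.62, -0.0, 0.0]
contact_force: [0.0, 0.3, 0.3]
opening: -0.002
bal pos [-0.0987 -0.4991  0.2315] F [0.  0.3 0.3] t 2.15 open -0.0
(0.095, 0, 0.2) [ 0.651 -0.039  0.2  ] row [3.328 1.29  0.209] [ 0.0001  0.0001 -0.0001]
```

```bash
python3 -m crank '[[0.25,0.1,0,0,0,0,0],[0.5,0.2,0,0,0,0,0],[0.75,0.3,0,0,0,0,0],[1,0.4,0,0,0,0,0],[1,0.4,0,0,0,0,0]]'; python3 -m crank '[[0.25,0.12,0,0,0,0,0],[0.5,0.24,0,0,0,0,0],[0.75,0.35,0,0,0,0,0],[1,0.45,0,0,0,0,0],[1,0.45,0,0,0,0,0]]';python3 -m crank '[[0.25,0.12,0,0,0,0,0],[0.5,0.24,0,0,0,0,0],[0.75,0.35,0,0,0,0,0],[1,0.44,0,0,0,0,0],[1,0.44,0,0,0,0,0]]';python3 -m crank '[[0.2,0,0,0,0,0,0],[0.33,0,0,0,0,0,0],[0.33,0,0.1,0,0,0,0],[0.33,0,0.2,0,0,0,0],[0.33,0,0.2,0,0,0,0]]'
python3 - <<'E'
from plan import *
go((.095,0,.142))
p=imaging.read_camera('top');save(p,'t1.png')
q=imaging.read_camera('side');save(q,'s1.png')
b=p['pixels'][120:300,260:440,::-1];a=q['pixels'][120:300,220:400,::-1]
cv2.imwrite('pics/c1.png',cv2.resize(np.hstack([b,a]),None,fx=2.2,fy=2.2,interpolation=cv2.INTER_CUBIC))
E
```

```text
time: 2.65
eef_pos: [0.442, -0.3446, 0.2314]
tcp_rot: [0.784, 0.621, 0.001, -0.0]
contact_force: [-0.9, -0.4, -0.3]
opening: -0.003
time: 3.15
eef_pos: [0.5421, -0.215, 0.2314]
tcp_rot: [0.784, 0.621, 0.001, -0.0]
contact_force: [-1.0, -0.2, 0.6]
opening: 0.002
time: 3.65
eef_pos: [0.6408, -0.0849, 0.2311]
tcp_rot: [0.784, 0.621, 0.0, -0.0]
contact_force: [-0.5, -0.1, 0.8]
opening: -0.003
time: 4.15
eef_pos: [0.6482, -0.0402, 0.1966]
tcp_rot: [0.785, 0.619, -0.003, -0.003]
contact_force: [0.1, 0.0, -0.5]
opening: -0.001
bal pos [ 0.0927 -0.0019  0.1966] F [ 0.1  0.  -0.5] t 4.15 open -0.0
(0.095, 0, 0.142) [ 0.651 -0.039  0.142] row [0.013 0.018 0.364] [-0.0049  0.0005 -0.0016]
```

View pics/c1.png

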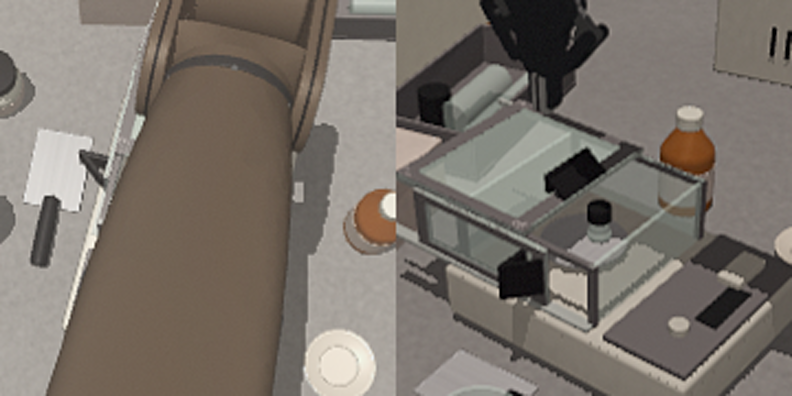

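```bash
python3 -m crank '[[0,0.01,0.1,0,0,0,0],[0,0.01,0.2,0,0,0,0],[0,0.01,0.3,0,0,0,0],[0,0.01,0.36,0,0,0,0],[0,0.01,0.36,0,0,0,0]]'
python3 - <<'E'
from plan import *
go((.095,0,.142),(.0095,0,.142))
q=imaging.read_camera('side');save(q,'s2.png')
a=q['pixels'][150:260,220:360,::-1]
cv2.imwrite('pics/c2.png',cv2.resize(a,None,fx=5,fy=5,interpolation=cv2.INTER_CUBIC))
E
```

```text
time: 4.75
eef_pos: [0.6507, -0.0388, 0.1443]
tcp_rot: [0.785, 0.62, -0.002, -0.002]
contact_force: [0.8, -0.5, -0.1]
opening: -0.001
bal pos [9.490e-02 1.000e-04 1.443e-01] F [ 0.8 -0.5 -0.1] t 4.75 open -0.0
(0.095, 0, 0.142) [ 0.651 -0.039  0.142] row [-0.001  0.001  0.015] [-0.0031  0.0001 -0.0002]
(0.0095, 0, 0.142) [ 0.568 -0.019  0.142] row [-0.001 -0.569  0.018] [-0.0031  0.0001 -0.0002]
```

View pics/c2.png

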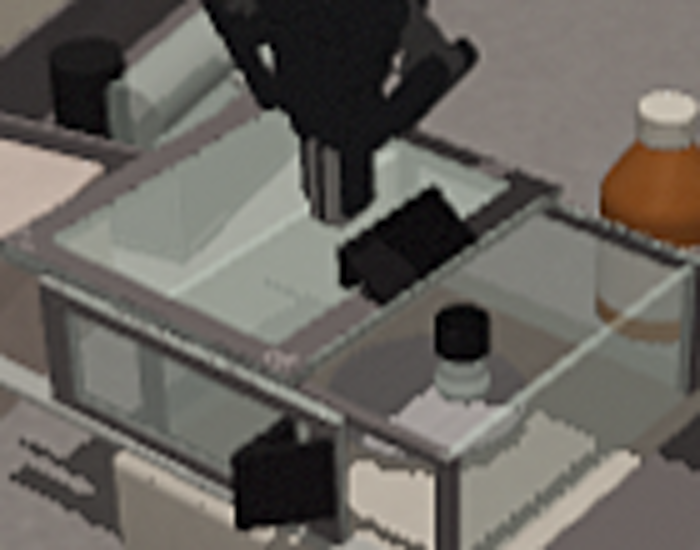

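```bash
python3 -m crank '[[0,-0.06,0,0,0,0,0],[0,-0.12,0,0,0,0,0],[0,-0.18,0,0,0,0,0],[0,-0.24,0,0,0,0,0],[0,-0.3,0,0,0,0,0],[0,-0.36,0,0,0,0,0],[0,-0.42,0,0,0,0,0],[0,-0.47,0,0,0,0,0],[0,-0.5,0,0,0,0,0],[0,-0.52,0,0,0,0,0]]'; python3 -m crank '[[0,-0.015,0,0,0,0,0],[0,-0.03,0,0,0,0,0],[0,-0.03,0,0,0,0,0]]'
python3 - <<'E'
from plan import *
go((.0095,0,.142))
q=imaging.read_camera('side');save(q,'s3.png')
a=q['pixels'][150:280,220:380,::-1]
cv2.imwrite('pics/c3.png',cv2.resize(a,None,fx=4.5,fy=4.5,interpolation=cv2.INTER_CUBIC))
E
```

```text
time: 5.8
eef_pos: [0.5759, -0.021, 0.1474]
tcp_rot: [0.785, 0.62, 0.0, -0.0]
contact_force: [0.8, -0.6, 1.7]
opening: 0.001
time: 6.1
eef_pos: [0.5717, -0.02, 0.1471]
tcp_rot: [0.785, 0.62, -0.0, -0.0]
contact_force: [-0.0, 0.2, -0.4]
opening: 0.003
bal pos [0.0136 0.0002 0.1471] F [-0.   0.2 -0.4] t 6.1 open 0.0
(0.0095, 0, 0.142) [ 0.568 -0.019  0.142] row [-0.001 -0.028  0.034] [-0.0004 -0.0001 -0.0003]
```

View pics/c3.png

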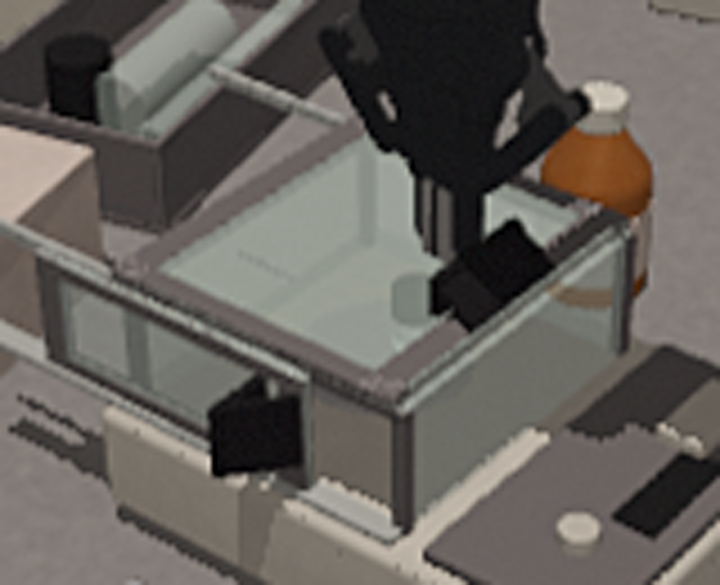

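```bash
python3 -m crank '[[0,-0.01,0.02,0,0,0,0],[0,-0.02,0.02,0,0,0,0],[0,-0.03,0.02,0,0,0,0],[0,-0.03,0.02,0,0,0,0]]';python3 -m crank '[[0,-0.01,0,0,0,0,0],[0,-0.02,0,0,0,0,0],[0,-0.02,0,0,0,0,0]]'; python3 -c "
from plan import *
go((.0095,0,.142))"
```

```text
time: 6.55
eef_pos: [0.5685, -0.0193, 0.1438]
tcp_rot: [0.785, 0.62, 0.001, 0.001]
contact_force: [5.0, -0.4, -2.8]
opening: 0.001
time: 6.85
eef_pos: [0.5682, -0.0193, 0.1442]
tcp_rot: [0.785, 0.62, 0.004, 0.004]
contact_force: [12.5, -2.7, -7.4]
opening: -0.004
bal pos [1.010e-02 1.000e-04 1.442e-01] F [12.5 -2.7 -7.4] t 6.85 open -0.0
(0.0095, 0, 0.142) [ 0.568 -0.019  0.142] row [-0.    -0.004  0.014] [ 0.0075 -0.0004 -0.0007]
```

```bash
python3 -m crank '[[0,0.05,0,0,0,0,0],[0,0.1,-0.1,0,0,0,0],[0,0.15,-0.3,0,0,0,0],[0.2,0.3,-0.37,0,0,0,0],[0.45,0.43,-0.37,0,0,0,0],[0.73,0.43,-0.37,0,0,0,0],[0.73,0.43,-0.37,0,0,0,0],[0.73,0.43,-0.37,0,0,0,0]]'
python3 - <<'E'
from plan import *
go((.075,.11,.106))
q=imaging.read_camera('side');save(q,'s4.png')
a=q['pixels'][150:280,210:370,::-1]
cv2.imwrite('pics/c4.png',cv2.resize(a,None,fx=4.5,fy=4.5,interpolation=cv2.INTER_CUBIC))
E
```

```text
time: 7.65
eef_pos: [0.6525, 0.074, 0.2002]
tcp_rot: [0.784, 0.621, -0.001, -0.0]
contact_force: [0.1, -1.1, -0.4]
opening: -0.002
bal pos [0.0705 0.1103 0.2002] F [ 0.1 -1.1 -0.4] t 7.65 open -0.0
(0.075, 0.11, 0.106) [0.657 0.073 0.106] row [-0.002  0.03   0.628] [-0.0007  0.0005  0.0011]
```

View pics/c4.png

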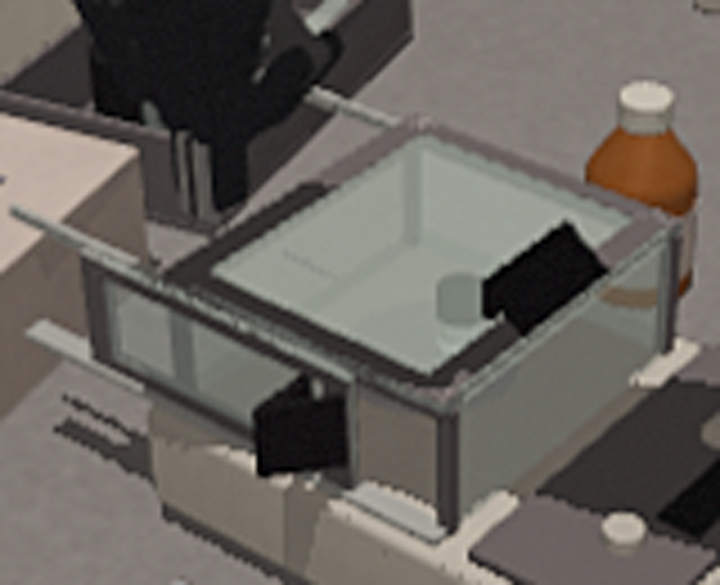

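```bash
python3 -m crank '[[0.02,0.04,0.1,0,0,0,0],[0.02,0.04,0.2,0,0,0,0],[0.02,0.04,0.3,0,0,0,0],[0.02,0.04,0.4,0,0,0,0],[0.02,0.04,0.5,0,0,0,0],[0.02,0.04,0.56,0,0,0,0],[0.02,0.04,0.62,0,0,0,0],[0.02,0.04,0.62,0,0,0,0]]'
python3 - <<'E'
from plan import *
go((.0095,.113,.106))
q=imaging.read_camera('side');save(q,'s5.png')
a=q['pixels'][150:280,210:370,::-1]
cv2.imwrite('pics/c5.png',cv2.resize(a,None,fx=4.5,fy=4.5,interpolation=cv2.INTER_CUBIC))
E
```

```text
time: 8.5
eef_pos: [0.6584, 0.0748, 0.105]
tcp_rot: [0.785, 0.62, -0.001, -0.001]
contact_force: [0.0, -0.7, -0.0]
opening: -0.0
bal pos [0.0761 0.1124 0.105 ] F [ 0.  -0.7 -0. ] t 8.5 open -0.0
(0.0095, 0.113, 0.106) [0.594 0.091 0.106] row [ 0.004 -0.444 -0.005] [-0.0017  0.0003 -0.0002]
```

View pics/c5.png

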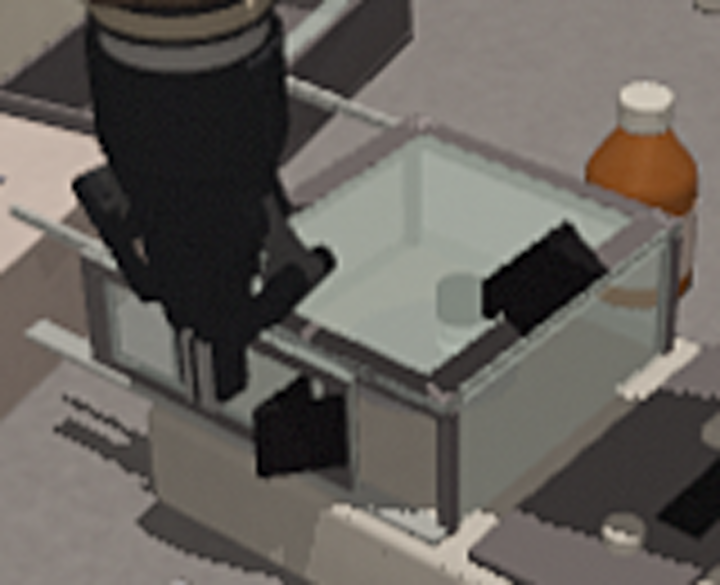

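```bash
python3 -m crank '[[0,-0.05,0,0,0,0,0],[0,-0.1,0,0,0,0,0],[0,-0.15,0,0,0,0,0],[0,-0.2,0,0,0,0,0],[0,-0.25,0,0,0,0,0],[0,-0.3,0,0,0,0,0],[0,-0.35,0,0,0,0,0],[0,-0.38,0,0,0,0,0],[0,-0.4,0,0,0,0,0],[0,-0.4,0,0,0,0,0]]'; python3 -m crank '[[0,-0.01,0,0,0,0,0],[0,-0.02,0,0,0,0,0],[0,-0.03,0,0,0,0,0],[0,-0.035,0,0,0,0,0],[0,-0.035,0,0,0,0,0]]'; python3 -c "
from plan import *
go((.0095,.113,.106))"
```

```text
time: 9.55
eef_pos: [0.6001, 0.0889, 0.1065]
tcp_rot: [0.785, 0.62, -0.001, -0.001]
contact_force: [-0.3, -1.1, -0.1]
opening: 0.0
time: 10.05
eef_pos: [0.5955, 0.0899, 0.1066]
tcp_rot: [0.785, 0.62, -0.0, -0.0]
contact_force: [0.7, -0.3, 0.2]
opening: 0.001
bal pos [0.0114 0.1126 0.1066] F [ 0.7 -0.3  0.2] t 10.05 open 0.0
(0.0095, 0.113, 0.106) [0.594 0.091 0.106] row [ 0.003 -0.013  0.004] [-0.0004  0.0001 -0.0002]
```

```bash
python3 -m crank '[[0,-0.01,0,0,0,0,0],[0,-0.02,0,0,0,0,0],[0,-0.03,0,0,0,0,0],[0,-0.03,0,0,0,0,0]]'
python3 - <<'E'
from plan import *
go((.0095,.113,.106))
q=imaging.read_camera('side');save(q,'s6.png')
a=q['pixels'][150:280,210:370,::-1]
cv2.imwrite('pics/c6.png',cv2.resize(a,None,fx=4.5,fy=4.5,interpolation=cv2.INTER_CUBIC))
E
```

```text
time: 10.45
eef_pos: [0.5941, 0.0902, 0.1071]
tcp_rot: [0.785, 0.62, 0.003, 0.003]
contact_force: [9.2, -1.9, -5.9]
opening: -0.001
bal pos [0.01   0.1126 0.1071] F [ 9.2 -1.9 -5.9] t 10.45 open -0.0
(0.0095, 0.113, 0.106) [0.594 0.091 0.106] row [ 0.003 -0.004  0.007] [ 0.0055 -0.0006 -0.0003]
```

View pics/c6.png

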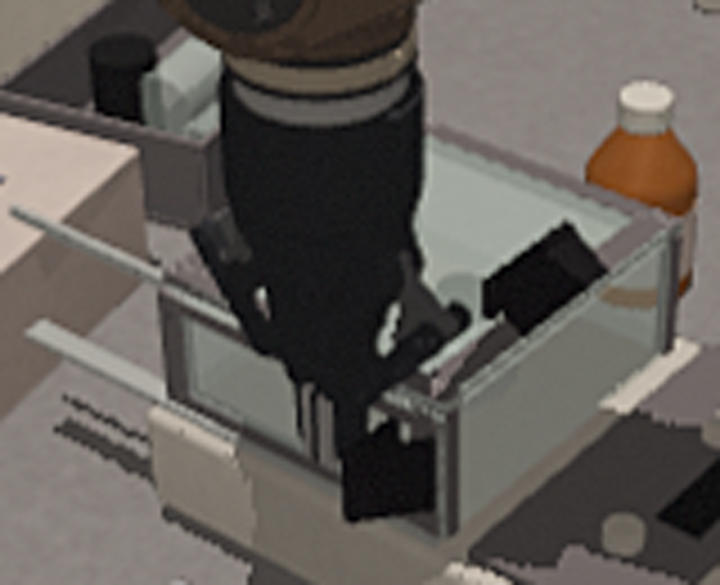

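```bash
python3 -m crank '[[0,0.05,0,0,0,0,0],[0,0.1,0,0,0,0,0],[0,0.1,-0.3,0,0,0,0],[0,0.1,-0.6,0,0,0,0],[-0.3,0,-0.66,0,0,0,0],[-0.6,-0.25,-0.66,0,0,0,0],[-0.9,-0.5,-0.66,0,0,0,0],[-0.9,-0.65,-0.66,0,0,0,0],[-0.9,-0.65,-0.66,0,0,0,0]]'
python3 - <<'E'
from plan import *
t=B([.4547,-.0431,.081]);print(t)
go((t[0],t[1],.09))
E
```

```text
time: 11.4
eef_pos: [0.4614, -0.0181, 0.2047]
tcp_rot: [0.785, 0.619, -0.001, -0.002]
contact_force: [-0.0, 0.4, -0.2]
opening: 0.003
[-0.0948714 -0.0493388  0.081    ]
bal pos [-0.0941 -0.0235  0.2047] F [-0.   0.4 -0.2] t 11.4 open 0.0
(np.float64(-0.09487140254708856), np.float64(-0.04933879790538352), 0.09) [ 0.455 -0.043  0.09 ] row [-0.172 -0.001  0.765] [-0.0027 -0.     -0.0017]
```

```bash
python3 -m crank '[[-0.17,0,0.1,0,0,0,0],[-0.17,0,0.25,0,0,0,0],[-0.17,0,0.4,0,0,0,0],[-0.17,0,0.55,0,0,0,0],[-0.17,0,0.65,0,0,0,0],[-0.17,0,0.73,0,0,0,0],[-0.17,0,0.73,0,0,0,0]]'
python3 - <<'E'
from plan import *
go((-.0949,-.0493,.076))
q=imaging.read_camera('side');save(q,'s7.png')
for k in ('cover_tab','door_tab'):
  print(k,[(d['location'],d['confidence']) for d in finder.pinpoint(k,q)][:1])
print(proj(q,[W(-.005,0,.146),W(-.005,.107,.104)]))
a=q['pixels'][150:300,230:420,::-1]
cv2.imwrite('pics/c7.png',cv2.resize(a,None,fx=4,fy=4,interpolation=cv2.INTER_CUBIC))
E
```

```text
time: 12.1
eef_pos: [0.4587, -0.0422, 0.0947]
tcp_rot: [0.785, 0.62, -0.001, -0.002]
contact_force: [0.0, 0.9, -0.4]
opening: -0.001
bal pos [-0.0912 -0.0475  0.0947] F [ 0.   0.9 -0.4] t 12.1 open -0.0
(-0.0949, -0.0493, 0.076) [ 0.455 -0.043  0.076] row [-0.012 -0.024  0.125] [-0.0024 -0.0003 -0.0001]
cover_tab [([208.6, 324.4], 0.92)]
door_tab [([251.9, 290.5], 0.59)]
[[326.00367856 209.10189463]
 [290.87694463 253.49465698]]
```

View pics/c7.png

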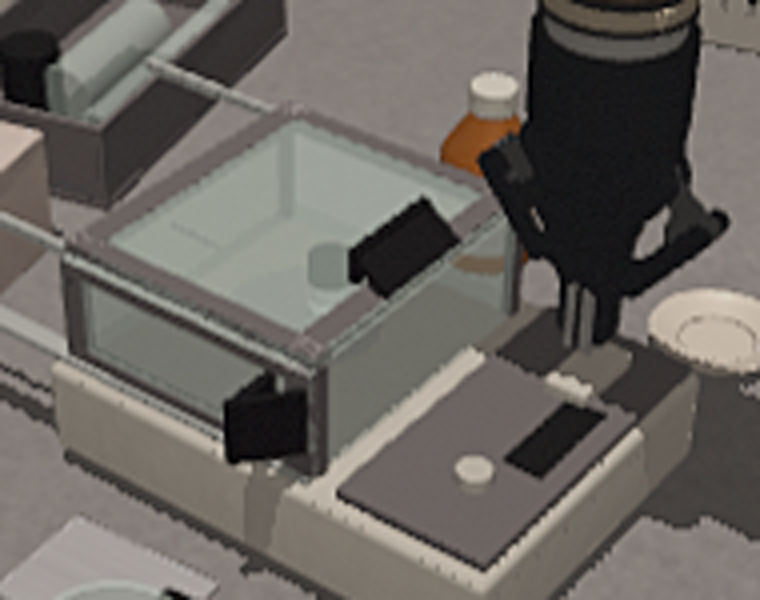

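```bash
python3 -m crank '[[-0.01,-0.025,0.03,0,0,0,0],[-0.01,-0.025,0.06,0,0,0,0],[-0.01,-0.025,0.085,0,0,0,0],[-0.01,-0.025,0.1,0,0,0,0],[-0.01,-0.025,0.115,0,0,0,0],[-0.01,-0.025,0.125,0,0,0,0],[-0.01,-0.025,0.125,0,0,0,0],[-0.01,-0.025,0.125,0,0,0,0]]';python3 -c "
from plan import *
go((-.0949,-.0493,.076))"
```

```text
time: 13.05
eef_pos: [0.4553, -0.0433, 0.0777]
tcp_rot: [0.785, 0.62, -0.0, -0.0]
contact_force: [-2.8, 0.0, 3.7]
opening: 0.001
bal pos [-0.0942 -0.0494  0.0777] F [-2.8  0.   3.7] t 13.05 open 0.0
(-0.0949, -0.0493, 0.076) [ 0.455 -0.043  0.076] row [ 0.    -0.005  0.012] [-0.0003  0.0001 -0.0002]
```

```bash
python3 -m crank '[[0,0,0.01,0,0,0,0],[0,0,0.02,0,0,0,0],[0,0,0.025,0,0,0,0],[0,0,0.025,0,0,0,0]]'
```

```text
time: 13.45
eef_pos: [0.4556, -0.0434, 0.0757]
tcp_rot: [0.784, 0.62, -0.001, -0.0]
contact_force: [-7.5, 1.4, 15.0]
opening: -0.001
```

```bash
python3 -m crank '[[0,0,0.01,0,0,0,0],[0,0,0.015,0,0,0,0],[0,0,0.015,0,0,0,0]]'
```

```text
time: 13.75
eef_pos: [0.4556, -0.0435, 0.0753]
tcp_rot: [0.784, 0.62, -0.001, -0.001]
contact_force: [-13.8, 1.8, 27.7]
opening: -0.003
```

Fully down on its stop. Now I release, rise and move clear towards the robot's right.

```bash
python3 -m crank '[[0,0,-0.05,0,0,0,0],[0,0,-0.15,0,0,0,0],[0,0,-0.4,0,0,0,0],[0,0,-0.7,0,0,0,0],[0,0,-1,0,0,0,0],[-0.3,0,-1,0,0,0,0],[-0.6,0,-1,0,0,0,0],[-1,0,-1,0,0,0,0],[-1,0,-1,0,0,0,0]]';python3 -m crank '[[-0.3,0,0,0,0,0,0],[-0.6,0,0,0,0,0,0],[-1,0,0,0,0,0,0],[-1,0,0,0,0,0,0],[-1,0,0,0,0,0,0],[-1,0,0,0,0,0,0]]'
python3 - <<'E'
from plan import *
a=cv2.imread('pics/side0.png')
for n in('top','side'):
  q=imaging.read_camera(n);save(q,n+'9.png')
  print(n,proj(q,[W(-.005,0,.146),W(-.005,.107,.104)]).round(1).tolist())
  for k in ('cover_tab','door_tab'): print(k,[np.round(d['location'],1) for d in finder.pinpoint(k,q)][:1])
  for k,z in [('vial',.077),('beaker',0),('reagent',0),('jar',0),('dish',0),('spatula',0)]: print(k,[atz(q,d['location'],z).round(3).tolist() for d in finder.pinpoint(k,q)])
E
```

```text
time: 14.65
eef_pos: [0.4202, -0.193, 0.2216]
tcp_rot: [0.786, 0.618, -0.0, 0.001]
contact_force: [0.2, 1.3, 0.5]
opening: 0.003
time: 15.25
eef_pos: [0.3863, -0.334, 0.2209]
tcp_rot: [0.785, 0.62, 0.0, -0.001]
contact_force: [0.8, 0.7, 0.4]
opening: 0.002
top [[345.5, 218.2], [298.4, 210.8]]
cover_tab [array([221.3, 348.7])]
door_tab [array([212.4, 297.6])]
vial []
beaker [[0.579, 0.226, 0.0]]
reagent [[0.587, -0.234, 0.0]]
jar [[0.723, 0.203, -0.0]]
dish [[0.424, -0.194, 0.0], [0.469, -0.045, 0.0]]
spatula [[0.606, 0.134, 0.0], [0.691, 0.362, 0.0], [0.362, 0.314, 0.0]]
side [[326.0, 209.1], [290.9, 253.5]]
cover_tab [array([211. , 322.6])]
door_tab [array([254.4, 291.8])]
vial []
beaker [[0.568, 0.224, -0.0]]
reagent [[0.569, -0.231, 0.0]]
jar [[0.731, 0.195, 0.0]]
dish [[0.429, -0.19, 0.0], [0.637, -0.212, 0.0]]
spatula [[0.364, 0.308, 0.0], [0.616, 0.13, 0.0], [0.692, 0.354, 0.0]]
```

View pics/side9.png

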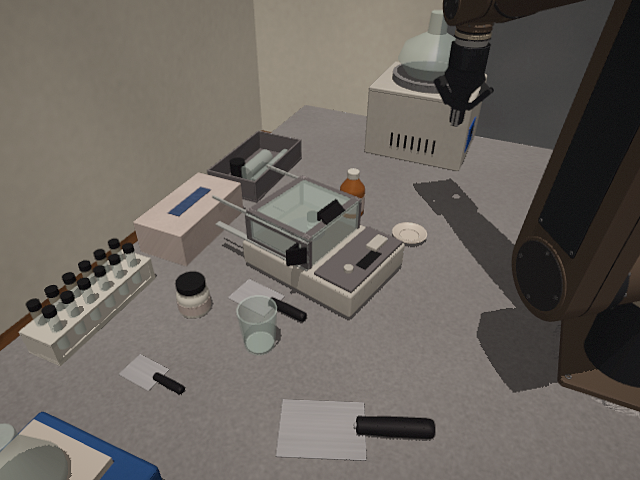

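View pics/top9.png

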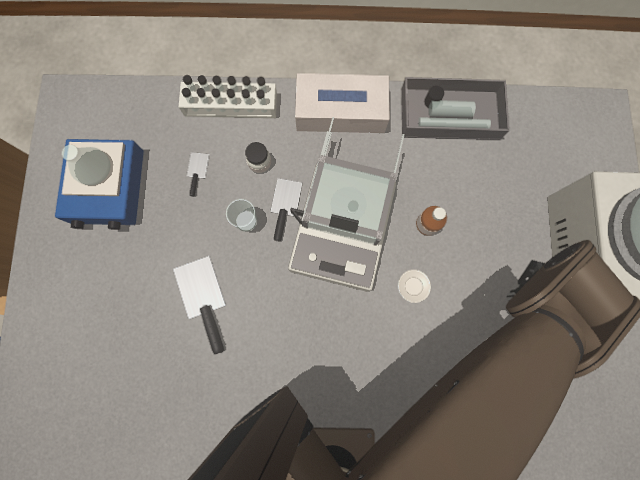

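```bash
python3 -c "
from plan import *
ticket.sign_off();s=telemetry.get_state();print(s['time'],s['contact_force'])"
```

```text
the job is handed in; nothing more can be done
the job is handed in; nothing more can be done
```

I pushed the top cover shut, then the side door, pressed the tare key fully down, let it go and moved the arm clear. I handed the job in just after 15 s of the 56 s allowed. The hand-in reports no verdict.

**Cover and door:** both ran onto their end stops, with the fingertip force rising to about 12 N on the cover and 9 N on the door. The finger stopped at balance x = 10 mm each time. That matches the 9.5 mm expected when shut, allowing for the finger's half-thickness. The last pictures show both shut.

**Tare key:** it went down about 5–6 mm, to a TCP height of 75 mm, and met its stop at about 28 N. I did not measure it coming back up. The fingers are well clear of it, and it looks up in the last pictures. I never went near the standby key.

**Things around the balance:** the beaker, bottle, jar, dish and spatula read within about 8 mm of where they started, close to the networks' own scatter.

**Checks that failed or disagreed:**
- **Tab positions:** in the last pictures, the networks placed the tabs 1–4 pixels from where my fit of the balance puts them when shut. Their first readings were off from that fit by a similar amount, so I relied on the end stops instead.
- **Vial:** the networks could not find it through the closed cover. I judged it undisturbed by eye, from an upright shape seen faintly through the glass in an earlier picture. The fingers never entered the chamber.

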